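# Hold the stop block against the sprung stop of a press bed for bolting

### The arm

A 7-joint arm with a two-finger parallel gripper is mounted at the origin on the work surface. World frame = base frame: x ahead of the robot, y to its left, z up, the work surface at z = 0. Lengths are in m, angles in rad, forces in N, time in s.
With the tool pointing down it reaches from about 0.425 to 1.025 m from the base axis. Payload 9.4 kg.
Tool frame: the origin (TCP) lies between the finger pads; the fingertips stand 11 mm ahead of it and the grasp point (between the pads) lies 8 mm behind it; z points along the fingers, y is the line along which they close (so a half turn about z gives the same grasp; the last joint's range is limited). The gripper opens to 93 mm and grips with 3 to 60 N. Pads are 15 mm wide; open, the fingers measure 128 mm over their backs; the gripper's body (75 mm by 188 mm) begins 65 mm behind the grasp point.
Start: joints at [1.186, 0.599, -0.003, 1.599, 0.002, 0.943, -0.08], TCP at [0.22, -0.691, 0.23] pointing down, gripper open.
Joint ranges: [-2.57, 2.57], [-0.35, 1.97], [-1.29, 1.29], [0.11, 2.56], [-1.05, 4.19], [0.11, 1.86], [-2.63, 2.63]. Speed limits (rad/s): [2.22, 2.22, 3.01, 3.01, 3.14, 3.14, 3.14].

### API

Orientations are given as a unit quaternion [w, x, y, z].
In Python, from bench import arm, capture, spotter gives the robot as it stands. The module is installed in compiled form; this text tells all that it offers.
- The arm moves only by the shell command python3 -m pendant 'ROWS' [FORCE]. ROWS is JSON, a list of rows, each a list of 7 numbers: the shift along the tool's x, y, z in cm, then the turn, a rotation vector about the tool's x, y, z in degrees, then the finger opening in cm, from 0 to 9.3. In form: [[x, y, z, rx, ry, rz, fingers], ...]. A call has 1 to 12 rows; each row is the pose to reach, as a shift and turn from the pose commanded when the call began, along the tool's axes at that moment; what a row does not reach only later rows make up. A row lasts 1/12 s, in which the tool goes at most 41.7 mm and 7.16 degrees, less where a joint would pass 70% of its speed; a pose out of reach is approached as far as the arm can. A call with a gripper value outside its range is refused whole. The fingers move at their own pace and stop on an object; FORCE is the grip in N (left out, the last holds). Time passes only in rows, so rows that repeat a pose let the fingers close. It gives the time, the measured TCP pose, the force, the opening and the grip force at its end, in the units of the state.
- arm.read_state(): the state, without advancing time (a new reading comes with each control period).
- capture(name): name is "scene" or "top"; returns a dict with "frame" (384x512x3 uint8, red, green, blue), "camera_matrix" (3x3 intrinsics, pixels), "k1" (the pictures are not rectified: a ray, as slopes to the right and down, at radius r is drawn at 1 + k1 r^2 times it, then the intrinsics apply), "R" (3x3) and "t" (3): a world point X has camera coordinates R X + t. Camera axes: x right, y down, z forward; pixel columns grow to the right and rows downward; lengths in m; the calibration is good to about 2 mm. A picture is of the moment at which its call begins. There is no depth.
- arm.hand_in(): hands the job in; it is judged then, once.
Trained networks look in the newest picture that a camera, given by its name, has taken for a name from the list of things; names that differ only in an ending like _2 or _b are one class to them, and where a whole thing is asked for, a point or a joint stands for the part that bears it (a point fixed in the world has none). Each returns a list of dicts, best first, with "score" (0 to 1); they miss things now and then, are a little off and sometimes report something else, mostly with a low value. They report only what shows in the picture. A call takes as long as a camera call. They do not tell look-alikes from the thing itself.
- spotter.search_frame(camera, label): "xy" ([column, row] in pixels, amid what is visible of it).
- spotter.pinpoint(camera, label): "xy" ([column, row] in pixels: a listed point, or the origin of a listed thing).
The state is a dict: "clock": time; "q": joint angles; "qvel": joint speeds; "joint_torque": joint torques, N m; "ee_pos": TCP position; "ee_rot": TCP orientation; "ft_force": force on the tool from outside, world axes, zero at the start; "moment": the same for the moment, N m; "finger_gap": opening from 0.0 (shut) to 1.0 (fully open); "grip_force": force on a finger pad.
Only numpy, scipy, OpenCV 4.12 (cv2) and the standard library are available. Lean on these libraries where they do the work, as an engineer would, in place of code of your own. Each camera call takes 0.05 s, during which the arm holds its last target. There are 200 camera calls.

### The job

Pull the aluminium block up out of the spring clips of its holder and set it on the slotted press bed, its bolt hole over the middle of the slot. Then push it along the slot, flat on the bed and one grooved end square and flush against the sprung steel plate, until it presses with a steady 10 newtons, and finish like that, still gripping and pressing it so that a colleague can bolt it down. Do not drive the plate to the end of its travel, and leave the punch and the die ring standing between them where they are.

Things in the scene. Friction and masses are not known exactly. Their poses are not given: they have to be found in the camera images.
- block_center (a point): Centre (half-way up) of the loose aluminium block: 60 mm along its x, 40 mm along its y, 50 mm high (z up), 0.25 to 0.42 kg, the same if turned half round. A 14 mm bolt hole runs down its middle. The two 60 x 50 mm sides (+y, -y) are plain and free to grip. It starts standing in the holder, its centre 35 mm above the table.
- block: The same block, origin at the centre of its underside. Each of its end faces (+x and -x) has a groove across it, 2 mm deep, from 15 to 27 mm above its underside. To leave the holder it must be pulled straight up: about 9 to 14 N, weight included, until it has risen some 6 mm; then it slides on lightly and is clear of the posts 45 mm up.
- holder: Grey clip holder, fixed to the table: a base 150 x 66 mm, 10 mm high, on which the block stands in the middle, its x along the holder's x, both y sides open. At each end (+x, -x) is a post, top 52 mm above the table, with a sprung steel nose that snaps into the block's groove. Origin: centre of its underside, z up.
- bed: Steel press bed, fixed to the table: 220 mm along x, 140 mm along y, top surface 20 mm above the table. A 14 mm wide slot runs along x in the middle (y = 0) of its top. Origin: centre of its underside, z up; +x points along the slot towards the sprung stop. Set the block with its x along this x.
- stop: Sprung stop fixed on the bed's +x end, same origin and axes as the bed: a green housing (x 74 to 106 mm, 90 mm wide, top 54 mm above the table) and, before it, a steel plate 76 mm wide, 12 mm thick, from 22 to 50 mm above the table, on two springs. The plate's face that the block presses looks to -x and stands at x = 35 mm when untouched.
- plate (a joint): How far (m) the stop's plate is pushed back towards the housing: 0 untouched, 0.025 at the end of its travel. The springs push back with 800 N per metre, so 0.0125 is 10 N.
- punch: Bystander: dark steel punch standing on the table, 38 mm across, 68 mm high; origin at the centre of its underside.
- die: Bystander: steel die ring lying flat, 44 mm across, 22 mm high; origin at the centre of its underside.
Things that resemble listed ones, but are neither listed nor needed, are in the scene too. Leave any blue or brown look-alike of the block alone.

How it is judged:
By the outcome, as a careful person would: the job done as asked, in the order asked, and still so for the second after the job is handed in, while the arm keeps its last pose, push and grip.
It also fails if it takes over 48 s, if anything falls off the work surface, if the arm or the gripper's body presses on something with over 40 N, if the wrist force passes 120 N, or if a joint passes its speed limit or range.

## Working session

There is one attempt and no reset: what is moved stays moved. The work goes in short steps, Python scripts to look and compute and a shell command to move; the robot and the scene stay as the last step left them, time stands still between calls to the robot, and variables do not carry over. Pictures are saved under pics/ and viewed, at most 10 in all, crops included, and the job is handed in when it is done.

```bash
mkdir -p pics
cat > h.py <<'E'
import numpy as np, cv2
from bench import arm, capture, spotter
def ray(c,xy):
    K=np.array(c["camera_matrix"]);d=np.array([c["k1"],0,0,0,0.])
    # slopes distorted
    n=cv2.undistortPoints(np.array([[xy]],float),K,d)[0,0]
    R=np.array(c["R"]);t=np.array(c["t"]).ravel()
    return -R.T@t, R.T@np.array([n[0],n[1],1.])
def at_z(c,xy,z):
    o,d=ray(c,xy);return o+d*(z-o[2])/d[2]
def proj(c,X):
    R=np.array(c["R"]);t=np.array(c["t"]).ravel()
    p=cv2.projectPoints(np.atleast_2d(np.array(X,float)),cv2.Rodrigues(R)[0],t,np.array(c["camera_matrix"]),np.array([c["k1"],0,0,0,0.]))[0]
    return p[:,0]
E
python3 - <<'E'
from h import *
ims=[]
for n in("scene","top"):
    c=capture(n);cv2.imwrite(f"pics/{n}0.png",c["frame"][:,:,::-1])
    print(n,-np.array(c["R"]).T@np.array(c["t"]).ravel())
    for l,z in(("block_center",.035),("holder",0),("bed",0),("stop",0),("punch",0),("die",0)):
        for r in spotter.pinpoint(n,l):print(l,np.round(r["xy"],1),round(r["score"],2),at_z(c,r["xy"],z).round(4))
print(arm.read_state())
E
```

```text
scene [ 1.20294781 -0.30402459  0.59128395]
block_center [155.4 184.6] 0.96 [ 0.4445 -0.1931  0.035 ]
block_center [116.7 236.5] 0.88 [ 0.5795 -0.3013  0.035 ]
block_center [179.  219.1] 0.87 [ 0.5752 -0.1758  0.035 ]
block_center [103.8 205.3] 0.57 [ 0.4747 -0.3113  0.035 ]
block_center [182.7 230.1] 0.57 [ 0.6089 -0.178   0.035 ]
holder [183.1 234.7] 0.64 [ 0.585  -0.1732  0.    ]
bed [337.2 186.3] 0.75 [0.5619 0.2087 0.    ]
stop [333.8 184.2] 0.74 [0.5517 0.2056 0.    ]
punch [227.5 185.8] 0.86 [ 0.4643 -0.0306  0.    ]
die [273.1 218.8] 0.92 [0.6091 0.0176 0.    ]
top [ 0.39730636 -0.02975206  0.85067018]
block_center [398.1 183.3] 0.87 [ 0.5697 -0.3016  0.035 ]
block_center [338.9 176.8] 0.85 [ 0.5837 -0.175   0.035 ]
block_center [348.4 253.4] 0.59 [ 0.4227 -0.1898  0.035 ]
block_center [404.8 235.5] 0.55 [ 0.4588 -0.3095  0.035 ]
holder [335.  182.9] 0.85 [ 0.5779 -0.1722  0.    ]
bed [164.4 197.1] 0.97 [0.546 0.206 0.   ]
stop [336.6 176.1] 0.28 [ 0.5933 -0.1762  0.    ]
stop [266.9 232.3] 0.21 [ 0.4691 -0.0221  0.    ]
punch [269.7 234.2] 0.82 [ 0.465  -0.0282  0.    ]
die [247.2 173.3] 0.85 [0.5998 0.0218 0.    ]
{'clock': 0.7, 'q': array([ 1.18632644,  0.59925509, -0.00251458,  1.59941493,  0.00182506,
        0.94293903, -0.07981251]), 'qvel': array([ 0.00038816,  0.00217663, -0.00021595,  0.00064789, -0.00015035,
       -0.00221103, -0.0007368 ]), 'joint_torque': array([-1.45976825e-03, -7.64606881e+01,  1.49560411e+00, -2.52665645e+01,
       -5.23828156e-02,  1.01899277e-02,  2.06812649e-05]), 'ee_pos': array([ 0.21961536, -0.69091659,  0.22964464]), 'ee_rot': array([-1.11372654e-07,  9.88180299e-01,  1.53296102e-01, -3.01916084e-05]), 'ft_force': array([0.63736028, 0.30991735, 0.03481463]), 'moment': array([-0.03495532, -0.02753831, -0.00250362]), 'grip_force': 0.0, 'finger_gap': 1.0003469618151781}
```

```bash
true
python3 - <<'E'
import cv2
a=cv2.imread("pics/scene0.png");b=cv2.imread("pics/top0.png")
cv2.imwrite("pics/s1.png",cv2.resize(a[130:330,60:460],(800,400),interpolation=cv2.INTER_CUBIC))
cv2.imwrite("pics/t1.png",cv2.resize(b[110:310,90:450],None,fx=2.2,fy=2.2,interpolation=cv2.INTER_CUBIC))
E
```

```text
(no output)
```

View pics/s1.png

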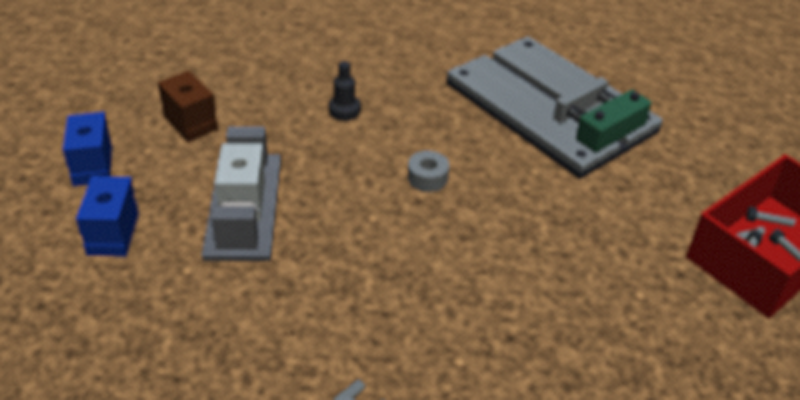

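View pics/t1.png

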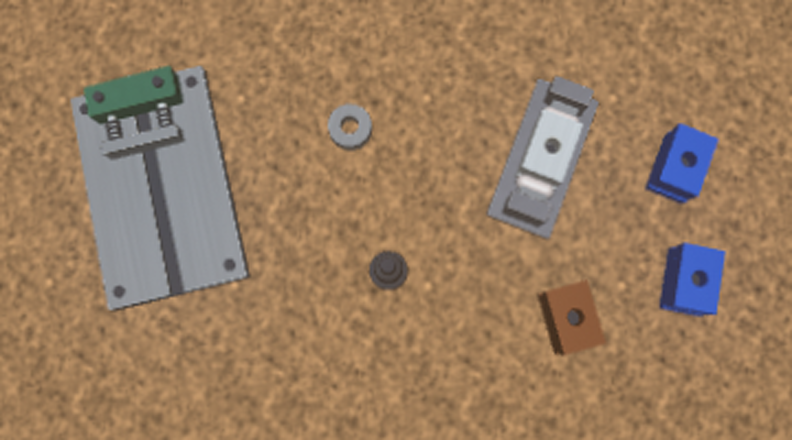

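Candidates for the block (scene pixels) are blue (117,236), blue (104,205), brown (155,185) and silver, standing in the grey holder, at (179,219); I choose the silver one. In the top view it is at about (341,176), with the bed at (164,197) and its green stop at the upper end. Next I fit the poses by silhouette.

```bash
cat > fit.py <<'E'
from h import *
from scipy.optimize import minimize
def box(x0,x1,y0,y1,z0,z1): return np.array([[x,y,z] for x in(x0,x1) for y in(y0,y1) for z in(z0,z1)])
def place(P,x,y,a):
    c,s=np.cos(a),np.sin(a);return P@np.array([[c,s,0],[-s,c,0],[0,0,1]])+[x,y,0]
S=4
def render(c,boxes):
    m=np.zeros((384*S,512*S),np.uint8)
    for b in boxes:
        h=cv2.convexHull(((proj(c,b)+.5)*S-.5).astype(np.float32))
        cv2.fillConvexPoly(m,np.round(h*16).astype(np.int32),255,shift=4)
    return cv2.resize(m,(512,384),interpolation=cv2.INTER_AREA)/255.
def mask(c,center,rad):
    f=c["frame"].astype(int);m=((f[...,0]-f[...,2])<22).astype(np.uint8)
    m=cv2.morphologyEx(m,cv2.MORPH_CLOSE,np.ones((3,3)))
    n,l,st,ce=cv2.connectedComponentsWithStats(m)
    u,v=np.round(center).astype(int);w=l[v-4:v+5,u-4:u+5];w=w[w>0]
    k=np.bincount(w).argmax();m=(l==k).astype(np.uint8)
    cs,_=cv2.findContours(m,cv2.RETR_EXTERNAL,cv2.CHAIN_APPROX_NONE);o=np.zeros_like(m);cv2.drawContours(o,cs,-1,1,-1)
    return o.astype(float)
def fit(cams,mk,model,p0,steps):
    f=lambda p:sum(np.abs(render(c,model(p0+p*steps))-m).sum() for c,m in zip(cams,mk))
    best=minimize(f,np.zeros(len(p0)),method="Nelder-Mead",options=dict(initial_simplex=np.vstack([np.zeros(len(p0)),np.eye(len(p0))*1.5]),maxiter=400,xatol=.02,fatol=.5))
    return p0+best.x*steps,best.fun
bedm=lambda p:[place(b,*p[:3]) for b in(box(-.11,.11,-.07,.07,0,.02),box(.074,.106,-.045,.045,.02,.054),box(.035,.047,-.038,.038,.022,.05))]
holm=lambda p:[place(b,*p[:3]) for b in(box(-.075,.075,-.033,.033,0,.01),box(-.03,.03,-.02,.02,.01,.06),box(p[3],p[4],-p[5],p[5],.01,.052),box(-p[4],-p[3],-p[5],p[5],.01,.052))]
E
python3 - <<'E'
from fit import *
C=[capture("scene"),capture("top")]
for nm,mod,p0,st,ct in(("bed",bedm,[.553,.207,.2],[.01,.01,.05],[[337,186],[170,200]]),("hol",holm,[.581,-.173,-.35,.04,.065,.02],[.01,.01,.05,.005,.005,.004],[[179,219],[340,177]])):
    mk=[mask(c,x,0) for c,x in zip(C,ct)]
    p0=np.array(p0);st=np.array(st)
    for sel in([0,1],[0],[1]):
        p,f=fit([C[i] for i in sel],[mk[i] for i in sel],mod,p0,st);p,f=fit([C[i] for i in sel],[mk[i] for i in sel],mod,p,st*.3)
        print(nm,sel,p.round(4),np.degrees(p[2]).round(2),f,[m.sum() for m in mk])
        if len(sel)==2:P=p
    for i,c in enumerate(C):
        im=c["frame"]
        for b in mod(P):
            h=cv2.convexHull(proj(c,b).astype(np.float32)); C[i].setdefault("ov",[]).append(h)
out=[]
for c,(r,q) in zip(C,(((140,280),(130,400)),((120,260),(110,380)))):
    s=3;im=cv2.resize(c["frame"][:,:,::-1],None,fx=s,fy=s,interpolation=cv2.INTER_CUBIC)
    for h in c["ov"]:cv2.polylines(im,[np.round((h+.5)*s-.5).astype(np.int32)],True,(0,0,255),1)
    out.append(im[r[0]*s:r[0]*s+330,q[0]*s:q[0]*s+800])
out=[o[:295] for o in out]
w=min(o.shape[1] for o in out)
cv2.imwrite("pics/ov.png",np.vstack([o[:,:w] for o in out]))
E
```

```text
bed [0, 1] [0.5498 0.2105 0.2483] 14.23 344.1921568627451 [np.float64(3890.0), np.float64(6444.0)]
bed [0] [0.5486 0.2101 0.2401] 13.76 173.36470588235292 [np.float64(3890.0), np.float64(6444.0)]
bed [1] [0.5503 0.2108 0.246 ] 14.1 154.57254901960783 [np.float64(3890.0), np.float64(6444.0)]
hol [0, 1] [ 0.5801 -0.1749 -0.3772  0.0464  0.0682  0.0188] -21.61 199.54509803921567 [np.float64(2017.0), np.float64(2062.0)]
hol [0] [ 0.5776 -0.1741 -0.3742  0.0481  0.0655  0.0189] -21.44 71.87450980392157 [np.float64(2017.0), np.float64(2062.0)]
hol [1] [ 0.5814 -0.1752 -0.3749  0.0457  0.0668  0.0194] -21.48 81.72549019607843 [np.float64(2017.0), np.float64(2062.0)]
```

View pics/ov.png

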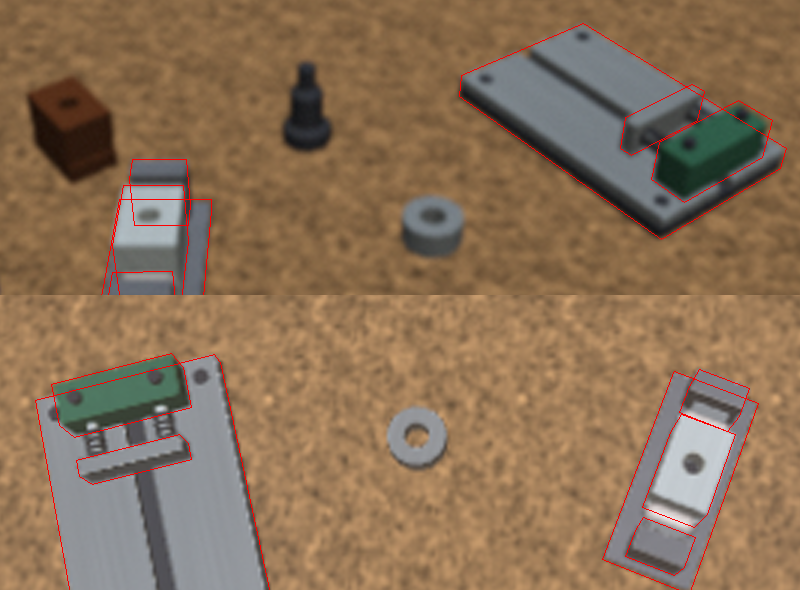

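The fits agree: the overlays sit on the grey holder with the silver holed block (top view ~(341,176)) and on the bed. Holder is at (0.580,-0.175), yaw -21.5°; bed is at (0.550,0.2105), yaw 14.1°. I now approach above the block.

```bash
python3 -m pendant '[[30,-23,0,0,0,20,7],[30,-23,0,0,0,39.1,7],[30,-23,0,0,0,39.1,7],[30,-23,0,0,0,39.1,7],[30,-23,0,0,0,39.1,7],[30,-23,0,0,0,39.1,7],[30,-23,0,0,0,39.1,7],[30,-23,0,0,0,39.1,7],[50,-38.2,-0,0,0,39.1,7],[50,-38.2,0,0,0,39.1,7],[50,-38.2,0,0,0,39.1,7],[50,-38.2,0,0,0,39.1,7]]' 30
```

```text
clock: 1.8
ee_pos: [0.5071, -0.2793, 0.2299]
ee_rot: [0.0, 0.983, -0.186, 0.0]
ft_force: [0.1, 0.6, 0.2]
finger_gap: 0.754
grip_force: 0.0
```

```bash
python3 -m pendant '[[1,-4,2,0,0,0,7],[2,-8,4,0,0,0,7],[3,-12.4,7,0,0,0,7],[3,-12.4,10,0,0,0,7],[3,-12.4,10,0,0,0,7],[3,-12.4,10,0,0,0,7]]'
python3 - <<'E'
from h import *
s=arm.read_state();print(s["ee_pos"],s["ee_rot"])
for n in("top","scene"):
    c=capture(n);cv2.imwrite(f"pics/{n}2.png",c["frame"][:,:,::-1])
    print(n,proj(c,[s["ee_pos"]]))
    u,v=proj(c,[s["ee_pos"]])[0].astype(int)
    im=c["frame"][max(v-50,0):v+60,u-60:u+60,::-1]
    im=cv2.resize(im,(400,367),interpolation=cv2.INTER_CUBIC);out=im if n=="top" else np.hstack([out,im])
cv2.imwrite("pics/c2.png",out)
E
```

```text
clock: 2.3
ee_pos: [0.5786, -0.1754, 0.1276]
ee_rot: [-0.0, 0.983, -0.185, -0.002]
ft_force: [-0.6, -0.2, 1.3]
finger_gap: 0.757
grip_force: 0.0
[ 0.57856314 -0.17537446  0.12763768] [-3.58291101e-05  9.82732431e-01 -1.85019052e-01 -2.21748930e-03]
top [[347.46620901 168.54378539]]
scene [[175.49394109 182.54724922]]
```

View pics/c2.png

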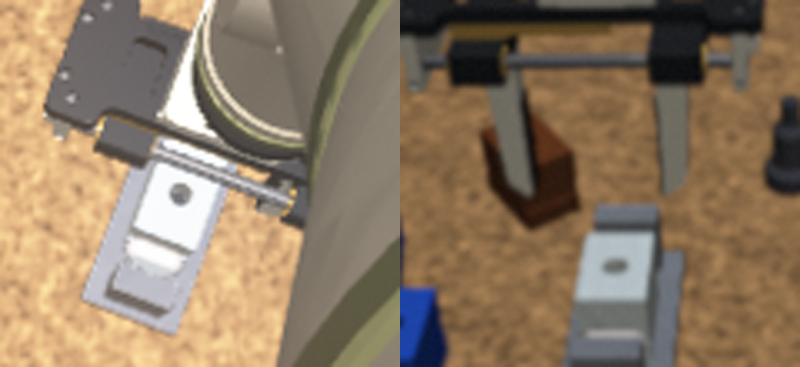

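The crop shows the silver holed block in the clips below the gripper, with the fingers either side of its plain faces. I descend and grip.

```bash
python3 -m pendant '[[0,0,3,0,0,0,7],[0,0,6,0,0,0,7],[0,0,8,0,0,0,7],[0,0,9.3,0,0,0,7],[0,0,10.1,0,0,0,7],[0,0,10.3,0,0,0,7],[0,0,10.3,0,0,0,7],[0,0,10.3,0,0,0,5]]' 10; python3 -m pendant '[[0,0,0,0,0,0,4.2],[0,0,0,0,0,0,3.7],[0,0,0,0,0,0,3.5],[0,0,0,0,0,0,3.5],[0,0,0,0,0,0,3.5],[0,0,0,0,0,0,3.5]]' 10
```

```text
clock: 3.07
ee_pos: [0.58, -0.1773, 0.0279]
ee_rot: [0.0, 0.982, -0.186, 0.001]
ft_force: [0.5, -0.0, 0.6]
finger_gap: 0.722
grip_force: 0.0
clock: 3.57
ee_pos: [0.58, -0.176, 0.0271]
ee_rot: [-0.0, 0.983, -0.186, 0.0]
ft_force: [0.0, 3.5, 6.2]
finger_gap: 0.431
grip_force: 10.0
```

```bash
python3 -m pendant '[[0,0,0,0,0,0,3.5],[0,0,0,0,0,0,3.5],[0,0,0,0,0,0,3.5]]' 45; python3 -m pendant '[[0,0,-0.1,0,0,0,3.5],[0,0,-0.2,0,0,0,3.5],[0,0,-0.3,0,0,0,3.5],[0,0,-0.4,0,0,0,3.5]]' 45
```

```text
clock: 3.82
ee_pos: [0.58, -0.176, 0.0271]
ee_rot: [-0.0, 0.983, -0.186, 0.0]
ft_force: [0.6, 2.8, 7.3]
finger_gap: 0.428
grip_force: 45.0
clock: 4.15
ee_pos: [0.5789, -0.1768, 0.0299]
ee_rot: [0.0, 0.982, -0.186, -0.001]
ft_force: [1.7, -0.1, -12.1]
finger_gap: 0.428
grip_force: 45.0
```

Pulling hard now at -12 N; keep straight up.

```bash
python3 -m pendant '[[0,0,-0.2,0,0,0,3.5],[0,0,-0.4,0,0,0,3.5],[0,0,-0.6,0,0,0,3.5],[0,0,-0.8,0,0,0,3.5],[0,0,-1.1,0,0,0,3.5],[0,0,-1.6,0,0,0,3.5],[0,0,-2.4,0,0,0,3.5],[0,0,-3.4,0,0,0,3.5],[0,0,-4.6,0,0,0,3.5],[0,0,-6,0,0,0,3.5],[0,0,-7.5,0,0,0,3.5],[0,0,-7.5,0,0,0,3.5]]' 45
python3 - <<'E'
from h import *
for i in range(3): print(arm.read_state()["ft_force"],arm.read_state()["ee_pos"])
for n in("top","scene"):
    c=capture(n);s=arm.read_state();u,v=proj(c,[s["ee_pos"]])[0].astype(int)
    im=c["frame"][max(v-50,0):v+60,u-60:u+60,::-1];im=cv2.resize(im,(400,367),interpolation=cv2.INTER_CUBIC);out=im if n=="top" else np.hstack([out,im])
cv2.imwrite("pics/c3.png",out)
E
```

```text
clock: 5.15
ee_pos: [0.5808, -0.1772, 0.1093]
ee_rot: [0.0, 0.982, -0.186, 0.002]
ft_force: [-0.4, 0.5, -2.7]
finger_gap: 0.427
grip_force: 45.0
[-0.3699464   0.49077694 -2.73863063] [ 0.5808273  -0.17723376  0.10932596]
[-0.3699464   0.49077694 -2.73863063] [ 0.5808273  -0.17723376  0.10932596]
[-0.3699464   0.49077694 -2.73863063] [ 0.5808273  -0.17723376  0.10932596]
```

View pics/c3.png

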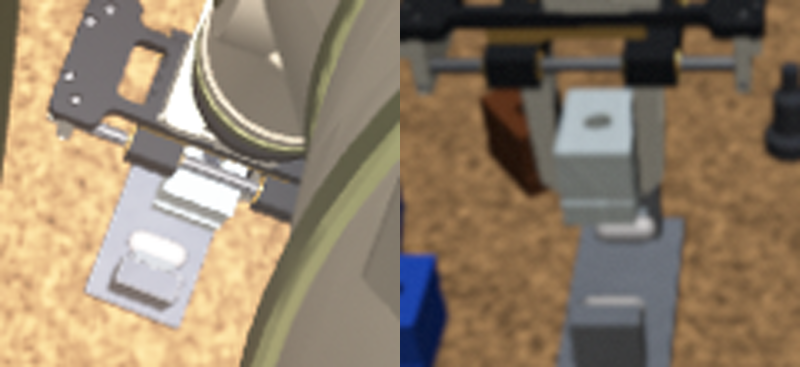

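The block is clear of the clips and gripped, with the holder empty below. Now I carry it over the bed, turning to its yaw.

```bash
python3 -m pendant '[[0,0,-2,0,0,0,3.5],[-1,-2,-3.5,0,0,-4,3.5],[-3,-5,-3.5,0,0,-8,3.5],[-4.5,-8.5,-3.5,0,0,-12,3.5],[-6.5,-12,-3.5,0,0,-16,3.5],[-8.5,-15.5,-3.5,0,0,-20,3.5],[-10.5,-19,-3.5,0,0,-24,3.5],[-12.5,-22.5,-3.5,0,0,-28,3.5],[-14.5,-26,-3.5,0,0,-32,3.5],[-16,-29,-3.5,0,0,-35.6,3.5],[-17.5,-31.5,-3.5,0,0,-35.6,3.5],[-18.5,-33.7,-3.5,0,0,-35.6,3.5]]' 45;  python3 -m pendant '[[0,0,0,0,0,0,3.5],[0,0,0,0,0,0,3.5],[0,0,0,0,0,0,3.5],[0,0,0,0,0,0,3.5]]' 45
python3 - <<'E'
from fit import *
s=arm.read_state();print(s["ee_pos"],s["ee_rot"],s["ft_force"],s["moment"])
for n in("top","scene"):
    c=capture(n)
    for r in spotter.pinpoint(n,"block_center"):print(n,np.round(r["xy"],1),round(r["score"],2),at_z(c,r["xy"],s["ee_pos"][2]+.008).round(4))
    u,v=proj(c,[s["ee_pos"]-[0,0,.05]])[0].astype(int)
    im=c["frame"][max(v-55,0):v+55,u-60:u+60,::-1];im=cv2.resize(im,(400,367),interpolation=cv2.INTER_CUBIC);out=im if n=="top" else np.hstack([out,im])
cv2.imwrite("pics/c4.png",out)
E
```

```text
clock: 6.25
ee_pos: [0.5289, 0.2072, 0.1398]
ee_rot: [-0.0, 0.992, 0.124, -0.001]
ft_force: [-0.1, 0.2, -4.2]
finger_gap: 0.429
grip_force: 45.0
clock: 6.58
ee_pos: [0.5305, 0.203, 0.1402]
ee_rot: [0.0, 0.993, 0.122, -0.0]
ft_force: [0.4, -0.2, -3.6]
finger_gap: 0.426
grip_force: 45.0
[0.53047064 0.20302254 0.14020102] [ 4.87849192e-04  9.92506883e-01  1.22186894e-01 -4.60131150e-04] [ 0.35666711 -0.1868293  -3.5721128 ] [ 0.00763764  0.0349005  -0.01391407]
top [351.1 250.1] 0.86 [ 0.425  -0.1726  0.1482]
top [403.7 236.8] 0.67 [ 0.448  -0.2685  0.1482]
top [140.1 191. ] 0.63 [0.5315 0.2117 0.1482]
top [400.2 183.3] 0.61 [ 0.5458 -0.2678  0.1482]
scene [103.1 202.9] 0.87 [ 0.616  -0.31    0.1482]
scene [333.4 124.3] 0.82 [0.5246 0.1977 0.1482]
scene [116.4 236.9] 0.59 [ 0.7071 -0.3024  0.1482]
```

View pics/c4.png

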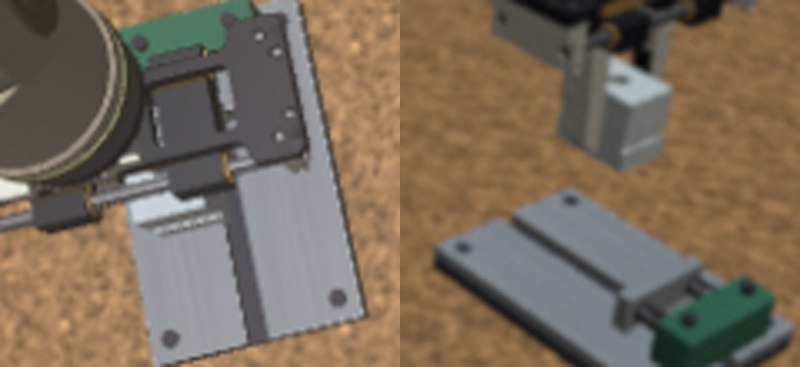

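```bash
python3 -m pendant '[[0,0,2.5,0,0,0,3.5],[0,0,5,0,0,0,3.5],[0,0,7.5,0,0,0,3.5],[0,0,9.2,0,0,0,3.5],[0,0,9.9,0,0,0,3.5],[0,0,9.9,0,0,0,3.5],[0,0,9.9,0,0,0,3.5],[0,0,9.9,0,0,0,3.5]]' 45
python3 - <<'E'
from fit import *
s=arm.read_state();print(s["ee_pos"],s["ee_rot"],s["ft_force"],s["moment"])
P=s["ee_pos"]
c=capture("scene");k=6
u,v=proj(c,[P])[0].astype(int);u0,v0=u-60,v-50
im=cv2.resize(c["frame"][v0:v0+100,u0:u0+130,::-1],None,fx=k,fy=k,interpolation=cv2.INTER_CUBIC)
cv2.imwrite("pics/c5.png",im);print(u0,v0)
for r in spotter.pinpoint("scene","block_center"):print(np.round(r["xy"],1),round(r["score"],2),at_z(c,r["xy"],P[2]+.008).round(4))
print("hole top expected if centred on TCP",proj(c,[P+[0,0,.033]]), "TCP",proj(c,[P]))
E
```

```text
clock: 7.45
ee_pos: [0.5312, 0.2047, 0.0427]
ee_rot: [-0.0, 0.992, 0.123, 0.001]
ft_force: [0.1, 0.6, -2.7]
finger_gap: 0.427
grip_force: 45.0
[0.53124317 0.20469163 0.04266358] [-2.33010540e-04  9.92424381e-01  1.22854562e-01  7.41389209e-04] [ 0.08389565  0.61108868 -2.66669152] [ 0.0521719  -0.00226699 -0.06427236]
271 114
[331.6 159.4] 0.69 [0.5215 0.2102 0.0507]
[116.5 234.6] 0.67 [ 0.5918 -0.3008  0.0507]
[103.3 203.4] 0.63 [ 0.4886 -0.3112  0.0507]
[151.1 182.6] 0.57 [ 0.4552 -0.2033  0.0507]
hole top expected if centred on TCP [[333.27527487 152.97123636]] TCP [[331.3568992  164.85914357]]
```

View pics/c5.png

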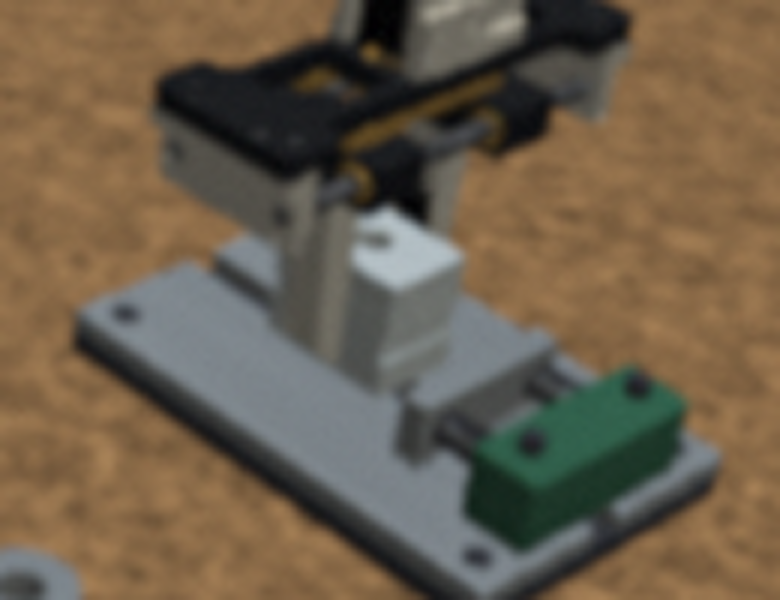

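The block hovers 5 mm over the bed with its hole at about pixel (333.7,153.5), which matches the TCP prediction. I refine the slot line from the first pictures.

Run:
```python
from fit import *
for n,p in(("top",(.5503,.2108,.2475)),("scene",(.5486,.2101,.2401))):
    c=capture(n);g=cv2.cvtColor(cv2.imread(f"pics/{n}0.png"),cv2.COLOR_BGR2GRAY).astype(np.float32)
    ys=np.arange(-.02,.0201,.0005);X=[];E=[]
    for x in np.arange(-.10,(.02 if n=="top" else -.01),.005):
        uv=proj(c,place(np.array([[x,y,.02] for y in ys]),*p)).astype(np.float32)
        v=cv2.remap(g,uv[:,:1],uv[:,1:],cv2.INTER_CUBIC).ravel()
        b=np.median(np.r_[v[:10],v[-10:]]);w=v<(b+v.min())/2
        X.append(x);E.append((ys[w].min(),ys[w].max()))
    E=np.array(E)*1e3;print(n,"edges mm",np.median(E,0),"centre line fit",np.polyfit(np.array(X)*1e3,E.mean(1),1),"at -20:",np.polyval(np.polyfit(np.array(X)*1e3,E.mean(1),1),-20))
```

```text
top edges mm [-7.  6.] centre line fit [-0.001      -0.56333333] at -20: -0.5433333333333162
scene edges mm [-8.5  3.5] centre line fit [-0.00319917 -2.6006192 ] at -20: -2.536635706914329
```

```bash
python3 -m pendant '[[0,0,0.2,0,0,0,3.5],[0,0,0.4,0,0,0,3.5],[0,0,0.5,0,0,0,3.5],[0,0,0.5,0,0,0,3.5],[0,0,0.5,0,0,0,3.5],[0,0,0.5,0,0,0,3.5]]' 45;python3 -c "
from bench import arm;print(arm.read_state()['moment'])"
```

```text
clock: 8.15
ee_pos: [0.5306, 0.2047, 0.0371]
ee_rot: [-0.0, 0.992, 0.123, 0.0]
ft_force: [-2.3, 0.5, 5.3]
finger_gap: 0.429
grip_force: 45.0
[-0.01774164  0.31283626 -0.01978676]
```

The moment suggests the -x edge is carrying the load, i.e. the block is slightly pitched in the pads. I set it down freely and regrip it so it sits flat.

```bash
python3 -m pendant '[[0,0,0,0,0,0,4.8],[0,0,0,0,0,0,4.8],[0,0,0,0,0,0,4.8],[0,0,0,0,0,0,4.8],[0,0,0,0,0,0,4.8],[0,0,0,0,0,0,4.8]]' 45;python3 -c "
from bench import arm;print(arm.read_state()['moment'])"
python3 -m pendant '[[0,0,0,0,0,0,3.5],[0,0,0,0,0,0,3.5],[0,0,0,0,0,0,3.5],[0,0,0,0,0,0,3.5],[0,0,0,0,0,0,3.5],[0,0,0,0,0,0,3.5]]' 45;python3 -c "
from bench import arm;print(arm.read_state()['moment'])"
```

```text
clock: 8.65
ee_pos: [0.5305, 0.2046, 0.0365]
ee_rot: [0.0, 0.992, 0.123, -0.0]
ft_force: [-0.2, 0.5, -0.6]
finger_gap: 0.517
grip_force: 0.0
[ 0.06645502 -0.03094719  0.03513534]
clock: 9.15
ee_pos: [0.5305, 0.2046, 0.0366]
ee_rot: [0.0, 0.992, 0.123, -0.0]
ft_force: [0.1, -0.6, -1.6]
finger_gap: 0.425
grip_force: 45.0
[0.04633555 0.01828036 0.01931581]
```

```bash
python3 -m pendant '[[0.3,0,0.02,0,0,0,3.5],[0.7,0,0.02,0,0,0,3.5],[1.1,0,0.02,0,0,0,3.5],[1.5,0,0.02,0,0,0,3.5],[1.7,0,0.02,0,0,0,3.5],[1.7,0,0.02,0,0,0,3.5],[1.7,0,0.02,0,0,0,3.5]]' 45;python3 -m pendant '[[0.2,0,0,0,0,0,3.5],[0.3,0,0,0,0,0,3.5],[0.3,0,0,0,0,0,3.5]]' 45;python3 -m pendant '[[0.1,0,0,0,0,0,3.5],[0.3,0,0,0,0,0,3.5],[0.3,0,0,0,0,0,3.5]]' 45;python3 -m pendant '[[0.1,0,0,0,0,0,3.5],[0.3,0,0,0,0,0,3.5],[0.3,0,0,0,0,0,3.5]]' 45;python3 -m pendant '[[0.1,0,0,0,0,0,3.5],[0.3,0,0,0,0,0,3.5],[0.3,0,0,0,0,0,3.5]]' 45;python3 -c "
from bench import arm;print(arm.read_state()['moment'])"
```

```text
clock: 9.73
ee_pos: [0.5455, 0.2082, 0.0366]
ee_rot: [0.0, 0.992, 0.123, -0.001]
ft_force: [-5.2, -1.4, 7.4]
finger_gap: 0.427
grip_force: 45.0
clock: 9.98
ee_pos: [0.5456, 0.2082, 0.0367]
ee_rot: [0.001, 0.992, 0.123, -0.004]
ft_force: [-14.5, -3.4, 16.5]
finger_gap: 0.427
grip_force: 45.0
clock: 10.23
ee_pos: [0.5508, 0.2095, 0.0366]
ee_rot: [0.0, 0.992, 0.123, -0.002]
ft_force: [-6.7, -2.5, 8.1]
finger_gap: 0.427
grip_force: 45.0
clock: 10.48
ee_pos: [0.5522, 0.2099, 0.0367]
ee_rot: [0.001, 0.992, 0.123, -0.003]
ft_force: [-7.8, -1.4, 10.1]
finger_gap: 0.429
grip_force: 45.0
clock: 10.73
ee_pos: [0.5558, 0.2107, 0.0366]
ee_rot: [0.001, 0.992, 0.123, -0.003]
ft_force: [-10.2, -2.6, 12.5]
finger_gap: 0.427
grip_force: 45.0
[-0.44734999  2.01347398  0.0323332 ]
```

Much of this is bed friction from excess down force; I relieve it.

```bash
python3 -m pendant '[[0,0,-0.03,0,0,0,3.5],[0,0,-0.05,0,0,0,3.5],[0,0,-0.05,0,0,0,3.5],[0,0,-0.05,0,0,0,3.5]]' 45;python3 - <<'E'
from h import *
s=arm.read_state();print(s["ee_pos"],s["ee_rot"],s["ft_force"],s["moment"])
P=s["ee_pos"];c=capture("scene");k=6
u,v=proj(c,[P])[0].astype(int);u0,v0=u-60,v-50
cv2.imwrite("pics/c6.png",cv2.resize(c["frame"][v0+10:v0+90,u0+20:u0+120,::-1],None,fx=7,fy=7,interpolation=cv2.INTER_CUBIC))
E
```

```text
clock: 11.07
ee_pos: [0.5579, 0.2113, 0.0366]
ee_rot: [0.0, 0.992, 0.123, -0.001]
ft_force: [-3.8, -1.2, -1.4]
finger_gap: 0.426
grip_force: 45.0
[0.55788568 0.21134251 0.03660785] [ 2.59685558e-04  9.92402001e-01  1.23034357e-01 -8.64452282e-04] [-3.82335781 -1.23621708 -1.41357968] [-0.31040202  0.75325662  0.01100857]
```

View pics/c6.png

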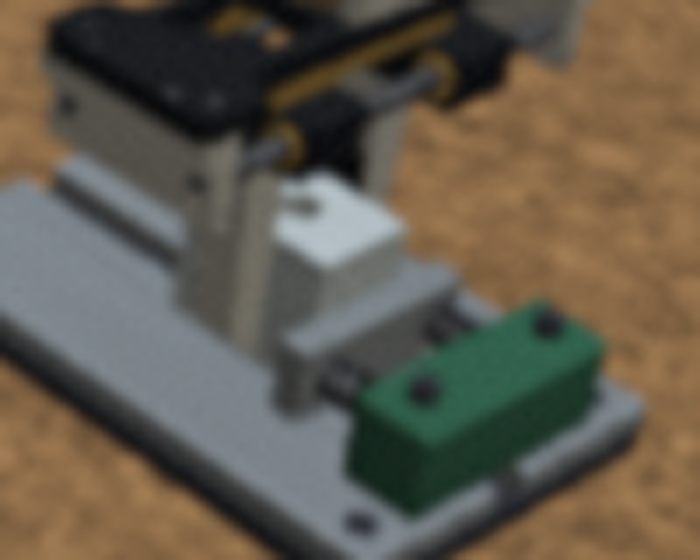

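The block is flat and at the plate. I continue in small steps, watching the force against travel.

```bash
for i in 1 ; do python3 -m pendant '[[0.1,0,-0.01,0,0,0,3.5],[0.2,0,-0.02,0,0,0,3.5],[0.2,0,-0.02,0,0,0,3.5],[0.2,0,-0.02,0,0,0,3.5]]' 45; python3 -m pendant '[[0.1,0,-0.01,0,0,0,3.5],[0.2,0,-0.02,0,0,0,3.5],[0.2,0,-0.02,0,0,0,3.5],[0.2,0,-0.02,0,0,0,3.5]]' 45; done; python3 -c "
from bench import arm;print(arm.read_state()['ee_pos'],arm.read_state()['moment'])"
```

```text
clock: 11.45
ee_pos: [0.5601, 0.2119, 0.0367]
ee_rot: [0.0, 0.992, 0.123, -0.001]
ft_force: [-4.0, -1.7, -5.2]
finger_gap: 0.428
grip_force: 45.0
clock: 11.78
ee_pos: [0.5618, 0.2124, 0.037]
ee_rot: [0.0, 0.992, 0.123, -0.001]
ft_force: [-4.9, -1.4, -5.6]
finger_gap: 0.428
grip_force: 45.0
[0.5618101  0.21236001 0.03695646] [-0.47032726  1.17958955 -0.0296313 ]
```

```bash
python3 -m pendant '[[0.1,0,0,0,0,0,3.5],[0.2,0,0,0,0,0,3.5],[0.3,0,0,0,0,0,3.5],[0.4,0,0,0,0,0,3.5],[0.4,0,0,0,0,0,3.5],[0.4,0,0,0,0,0,3.5],[0.4,0,0,0,0,0,3.5]]' 45; python3 -c "
from bench import arm;print(arm.read_state()['ee_pos'],arm.read_state()['moment'],arm.read_state()['ee_rot'])"
```

```text
clock: 12.37
ee_pos: [0.5648, 0.2132, 0.037]
ee_rot: [0.0, 0.992, 0.123, -0.002]
ft_force: [-6.4, -3.2, -4.2]
finger_gap: 0.429
grip_force: 45.0
[0.56483502 0.21315446 0.03696588] [-0.57086125  1.59706895 -0.00530514] [ 4.07212204e-04  9.92386065e-01  1.23155275e-01 -1.58458770e-03]
```

```bash
python3 -m pendant '[[0,0,0.02,0,0.2,0,3.5],[0.1,0,0.03,0,0.2,0,3.5],[0.2,0,0.04,0,0.2,0,3.5],[0.3,0,0.04,0,0.2,0,3.5],[0.3,0,0.04,0,0.2,0,3.5],[0.3,0,0.04,0,0.2,0,3.5],[0.3,0,0.04,0,0.2,0,3.5]]' 45; python3 -c "
from bench import arm;print(arm.read_state()['ee_pos'],arm.read_state()['moment'],arm.read_state()['ee_rot'])"
```

```text
clock: 12.95
ee_pos: [0.5674, 0.2138, 0.0369]
ee_rot: [0.0, 0.992, 0.123, -0.0]
ft_force: [-10.1, -2.6, 1.4]
finger_gap: 0.427
grip_force: 45.0
[0.56735398 0.21375747 0.03685669] [-0.62382915  2.05667647 -0.03599918] [ 2.46833710e-04  9.92387815e-01  1.23151694e-01 -1.51948342e-04]
```

```bash
python3 -m pendant '[[0.07,0,0,0,0,0,3.5],[0.07,0,0,0,0,0,3.5],[0.07,0,0,0,0,0,3.5],[0.07,0,0,0,0,0,3.5],[0.07,0,0,0,0,0,3.5],[0.07,0,0,0,0,0,3.5]]' 45
python3 - <<'E'
from fit import *
F=[]
for i in range(6):
    c=capture("scene");s=arm.read_state();F.append(np.r_[s["ft_force"],s["ee_pos"]*1e3,s["ee_rot"]*1e3])
print(np.mean(F,0).round(2),np.std(F,0).round(2)[:6])
P=s["ee_pos"]
# compression from the picture: plate top strip edge shift relative to first picture, along bed x at z=.05
g0=cv2.cvtColor(cv2.imread("pics/scene0.png"),cv2.COLOR_BGR2GRAY).astype(np.float32);g1=cv2.cvtColor(c["frame"],cv2.COLOR_RGB2GRAY).astype(np.float32)
p=(.5486,.2101,.2401);xs=np.arange(.025,.075,.0005)
def prof(g,y):
    uv=proj(c,place(np.array([[x,y,.05] for x in xs]),*p)).astype(np.float32);return cv2.remap(g,uv[:,:1],uv[:,1:],cv2.INTER_CUBIC).ravel()
ys=[-.034,-.031,-.028,-.025,.026,.029,.032]
for y in ys:
    a,b=prof(g0,y),prof(g1,y);i=lambda v:[round(xs[k]*1e3,1) for k in(np.argmax(np.diff(v)),np.argmin(np.diff(v)))]
    print(y,i(a),i(b))
cv2.imwrite("pics/c7.png",cv2.resize(c["frame"][124:209,290:390,::-1],None,fx=7,fy=7,interpolation=cv2.INTER_CUBIC))
E
```

```text
clock: 13.45
ee_pos: [0.5678, 0.2139, 0.0368]
ee_rot: [0.0, 0.992, 0.123, -0.0]
ft_force: [-10.3, -3.3, 1.2]
finger_gap: 0.43
grip_force: 45.0
[-1.0040e+01 -3.2500e+00  1.7200e+00  5.6786e+02  2.1388e+02  3.6850e+01
  2.9000e-01  9.9239e+02  1.2317e+02 -3.0000e-01] [0.45 0.23 0.75 0.01 0.01 0.01]
-0.034 [np.float64(36.0), np.float64(51.0)] [np.float64(51.0), np.float64(63.0)]
-0.031 [np.float64(36.0), np.float64(51.0)] [np.float64(51.0), np.float64(60.5)]
-0.028 [np.float64(69.5), np.float64(49.0)] [np.float64(49.0), np.float64(62.0)]
-0.025 [np.float64(69.5), np.float64(50.5)] [np.float64(50.5), np.float64(64.0)]
0.026 [np.float64(55.0), np.float64(49.0)] [np.float64(66.5), np.float64(33.0)]
0.029 [np.float64(54.0), np.float64(49.0)] [np.float64(66.5), np.float64(32.0)]
0.032 [np.float64(53.5), np.float64(48.5)] [np.float64(50.5), np.float64(33.0)]
```

View pics/c7.png

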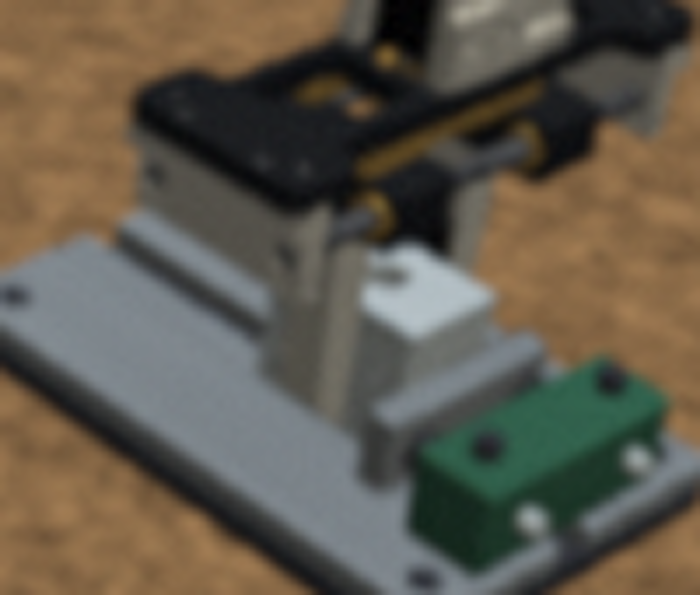

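The plate has moved back about 12–13 mm, the block sits flat and square against it, and the steady push is about 10 N. Handing in.

```bash
python3 -c "
from bench import arm;print(arm.hand_in())"
```

```text
the job is handed in; nothing more can be done
None
```

The job is handed in at about 14 s, with the block flat on the bed, its hole within about 1 mm of the slot centre by my measurements, gripped and pressing square on the plate with about 10 N (plate pushed back about 12.5 mm of its 25 mm); I never steered near the punch or die ring but did not re-measure them.

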